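Fit a filter cartridge and hold the vacuum cover on its gasket

ROBOT

A 6-joint arm with a two-finger parallel gripper is mounted at the origin on a cart in front of the work surface, level with it; the furniture and walls round the work are solid. World frame = base frame: x ahead of the robot, y to its left, z up, the work surface at z = 0. Lengths are in mm, angles in rad, forces in N, time in s.
With the tool pointing down it reaches from about 275 to 750 mm from the base axis. Payload 10.2 kg.
Tool frame: the origin (TCP) lies on the front face of the gripper's body, between the roots of the fingers; the fingertips stand 73 mm ahead of it and the grasp point (between the pads) lies 54 mm ahead of it; z points along the fingers, y is the line along which they close (so a half turn about z gives the same grasp; the last joint's range is limited). The gripper opens to 85 mm and grips with 20 to 120 N. Pads are 22 mm wide; open, the fingers measure 114 mm over their backs; the gripper's body (76 mm by 85 mm) begins 54 mm behind the grasp point. The pads swing forward as they close: fully open they stand 13 mm farther back than shut.
Start: joints at [0.944, 0.313, 1.498, -0, 1.331, -0.223], TCP at [206.294, 482.778, 303.894] pointing down, gripper open.
Joint ranges: [-2.94, 2.94], [-0.97, 2.17], [0.19, 2.56], [-1.23, 4.37], [0.02, 3.11], [-2.88, 2.88]. Speed limits (rad/s): [2.39, 2.39, 3.01, 3.14, 3.14, 3.14].

INTERFACE

Orientations are given as a unit quaternion [w, x, y, z].
In Python, from rig import * gives the robot as it stands.
- The arm moves only by the tool step_arm, never from a script. Its argument "plan" is a list of rows, each an object with "offset": the shift along the tool's x, y, z in cm, a list of three; "rot": the turn, a rotation vector about the tool's x, y, z in degrees, a list of three; "gripper": the finger opening in cm, from 0 to 8.54. In form: [{"offset": [x, y, z], "rot": [wx, wy, wz], "gripper": gripper}, ...]. A call has 1 to 12 rows; each row is the pose to reach, as a shift and turn from the pose commanded when the call began, along the tool's axes at that moment; what a row does not reach only later rows make up. A row lasts 1/10 s, in which the tool goes at most 50 mm and 8.59 degrees, less where a joint would pass 70% of its speed; a pose out of reach is approached as far as the arm can. A call with a gripper value outside its range is refused whole. The fingers move at their own pace and stop on an object; "squeeze" is the grip in N (left out, the last holds). Time passes only in rows, so rows that repeat a pose let the fingers close. It gives the time, the measured TCP pose, the force, the opening and the grip force at its end, in the units of the state.
- sense(): the state, without advancing time (a new reading comes with each control period).
- capture(name): name is "side" or "top"; returns a dict with "color" (400x640x3 uint8, red, green, blue), "depth" (400x640 float32, mm along the optical axis (not along the pixel's ray), 0 where there is no reading), "vertical_fov" (degrees; the focal length in pixels is half the picture's height over the tangent of half this angle, whatever the lens; pixels are square), "cx", "cy" (the principal point, pixels), "rvec" (rotation vector, rad) and "tvec" (3), from world to camera coordinates, as OpenCV has them. Camera axes: x right, y down, z forward; pixel columns grow to the right and rows downward; lengths in mm; the calibration is good to about 2 mm. A picture is of the moment at which its call begins.
- finish_job(): hands the job in; it is judged then, once.
The state is a dict: "time_s": time; "joints": joint angles; "dq": joint speeds; "tau": joint torques, N m; "eef_pos": TCP position; "ee_rot": TCP orientation; "force": force on the tool from outside, world axes, zero at the start; "wrist_torque": the same for the moment, N m; "grip_width": opening from 0.0 (shut) to 1.0 (fully open); "grip_force": force on a finger pad.
Only numpy, scipy, OpenCV 4.12 (cv2) and the standard library are available. Lean on these libraries where they do the work, as an engineer would, in place of code of your own. Each camera call takes 0.05 s, during which the arm holds its last target. There are 200 camera calls.

TASK

Get the vacuum filter ready for pump-down: slide the loose blue-capped cartridge fully home into the empty bore of the housing, then set the white cover over the deck and turn its black quarter-turn wing until the tongue lines up with the slot and the cover drops onto the red gasket. Press the cover firmly down on the gasket and finish while still pressing it, with the wing left in line and not locked: I will start the pump while you hold it and lock it afterwards. Leave the other cartridge seated and do not disturb the wash bottle, beaker or timer.

Things in the scene. Friction and masses are not known exactly. Their poses are not given: they have to be found in the camera images.
- housing: Fixed grey filter housing, 112 (its x) x 192 mm (its y, long axis); origin at the centre of its underside, z up. Flange top at 66 mm; from it rises a steel deck 70 x 150 mm, top at 90 mm, edges bevelled 3 mm. Along y in the deck: empty bore at -46, slot at 0, full bore at +46. A gauge sticks 22 mm out in front (-x), barbs 21 mm behind.
- bore_empty (a point): Centre of the mouth of the empty bore, on the deck's top 90 mm above the worktop. The bore is 36.4 mm wide, its mouth nearly square-edged, and over 80 mm deep.
- slot (a point): Centre of the receptacle slot, on the deck's top 90 mm above the worktop. The slot is 34 mm long along the housing's y axis and 15 mm wide, in a plate 6 mm thick, hollow below.
- gasket (a joint): Squeeze of the red rubber gasket ring on the flange, m: 0 free (top at 69.5 mm over the worktop), 0.003 fully squeezed. It springs back with 5 N per mm; the cover's weight alone squeezes it under 1 mm, so some 10 N of push is needed besides.
- cover: Loose white bell-shaped cover, 82 (its x) x 162 (its y) x 56 mm high, 0.32 kg, open below. Fits over the deck with 2 mm to spare on each side, either way round. Origin at the centre of its lower rim, which starts on the worktop. Red marks on top show its y axis. On the free gasket its origin is 69.5 mm above the worktop; with the tongue crosswise on the deck, 82 mm.
- wing_grip (a point): Middle of the fastener's black wing, on the cover's centre axis, 73 mm above its lower rim. The wing is a bar 12 mm thick, 46 mm long, 24 mm tall (61 to 85 mm above the rim) on a round boss 28 mm wide. This point's y axis runs along the bar: fingers close along its x axis.
- fastener (a joint): Turn of the wing in the cover, rad, counter-clockwise from above; starts at 0.6 to 1.45, range -0.6 to 1.57, friction 0.1 N m. A tongue 26 x 8 mm under the cover turns with the wing, parallel to it, underside 8 mm above the rim. 0: along the cover's y axis, in line with the slot; passes within about 0.25 rad of that. The skirt round the deck keeps the cover from turning along.
- cartridge: Loose filter cartridge standing on the worktop, 0.07 kg; origin at the centre of its foot, z up. Pale body 34 mm wide with blue ends, foot bevelled to 27 mm over 5 mm. A stop collar 41 mm wide, 62 to 65 mm up, comes to rest on the deck (origin then 28 mm above the worktop). On it a blue finger knob 20 mm wide, 65 to 84 mm up. Unless it is home the cover cannot close.
- fitted_cartridge: Same kind of cartridge, already seated in the other bore of the housing; stays there.
- wash_bottle: Bystander: white wash bottle with red spout, 172 mm tall, on the left behind the cover; origin at its foot.
- beaker: Bystander: clear beaker, 60 mm wide, 70 mm tall, to the left of the housing; origin at its foot.
- timer: Bystander: small white square timer, 66 x 66 x 18 mm, lying in front of the housing; origin at its underside.
- feed_bottle: Large clear bottle that stands fixed on the right in front of the housing, 136 mm wide, 262 mm tall, with a hose in its neck: keep clear of it. Origin at its foot.
Things that resemble listed ones, but are neither listed nor needed, are in the scene too. Leave any green or yellow look-alike of the cartridge alone.

How it is judged (in metres and radians):
On the way, in this order (a step that is already met when the one before it is completed fails the run):
1. the loose cartridge is fully home in the empty bore, its collar on the deck (z of cartridge in the frame of housing below 0.0305 m and horizontal distance between cartridge and bore_empty below 0.004 m and angle between cartridge's own z axis and vertical below 0.06 rad), for 0.2 s.
2. the wing is turned in line and the cover has dropped over the deck onto the gasket (value of joint fastener between -0.3 and 0.3 rad and z of cover in the frame of housing below 0.0715 m and horizontal distance between cover and slot below 0.006 m), for 0.1 s.
At the end, for the whole second after the job is handed in: Through the last second the robot is in contact with the cover and presses it level onto the gasket, squeezed by more than 1.8 mm, centred over the slot within 6 mm, the wing within 0.3 rad of in line (unlocked); both cartridges are fully home in their bores (within 2.5 mm of the deck) (value of joint gasket above 0.0018 m and z of cover in the frame of housing below 0.0685 m and angle between cover's own z axis and vertical below 0.03 rad and horizontal distance between cover and slot below 0.006 m and value of joint fastener between -0.3 and 0.3 rad and contact force between any of the fingers, the arm and cover above 2 N and z of each of cartridge, fitted_cartridge in the frame of housing below 0.0305 m and horizontal distance between cartridge and bore_empty below 0.004 m); the arm keeps its last pose, push and grip.
It fails at once if the wash bottle, the beaker or the timer is moved by more than 25 mm (distance of any of wash_bottle, beaker, timer from where it was at the start of the episode above 0.025 m).
It fails at once if the other cartridge is pulled out of its bore (z of fitted_cartridge in the frame of housing above 0.04 m).
It also fails if it takes over 72 s, if anything falls off the work surface, if the arm or the gripper's body presses on something with over 40 N, if the wrist force passes 120 N, or if a joint passes its speed limit or range.

## Working session

There is one attempt and no reset: what is moved stays moved. The work goes in short steps, Python scripts to look and compute and a tool call to move; the robot and the scene stay as the last step left them, time stands still between calls to the robot, and variables do not carry over. Pictures are saved under pics/ and viewed, at most 10 in all, crops included, and the job is handed in when it is done.

Besides the shell and the picture viewer there is one more tool, called after "Emit:" in YAML: its name, and indented under it one key for each argument. step_arm: Moves the arm, as the interface text tells. Its arguments: {"type":"object","properties":{"plan":{"type":"array"},"squeeze":{"type":"number"}},"required":["plan"]}

```bash
mkdir -p pics; ls; cat > h.py <<'E'
from rig import *
import numpy as np, cv2
from scipy.spatial.transform import Rotation as R
def cam(n):
    c=capture(n); H=c["color"].shape[0]; c["f"]=H/2/np.tan(np.radians(c["vertical_fov"])/2)
    c["R"]=R.from_rotvec(np.ravel(c["rvec"])).as_matrix(); c["t"]=np.ravel(c["tvec"]); c["o"]=-c["R"].T@c["t"]; return c
def ray(c,u,v,z):
    d=c["R"].T@np.array([(u-c["cx"])/c["f"],(v-c["cy"])/c["f"],1]); return c["o"]+d*(z-c["o"][2])/d[2]
def cloud(c):
    v,u=np.mgrid[:400,:640]; d=c["depth"]
    p=np.stack([(u-c["cx"])/c["f"]*d,(v-c["cy"])/c["f"]*d,d],-1)
    return (p-c["t"])@c["R"]
def proj(c,p):
    q=c["R"]@np.array(p,float)+c["t"]; return c["cx"]+c["f"]*q[0]/q[2], c["cy"]+c["f"]*q[1]/q[2]
def save(c,n): cv2.imwrite(f"pics/{n}.png",c["color"][:,:,::-1])
E
python3 - <<'E'
from h import *
for n in("top","side"):
    c=cam(n); save(c,n+"0"); print(n,c["o"],c["f"],c["cx"],c["cy"],c["R"][2], (c["depth"]>0).mean())
print(sense())
E
```

```text
pics
top [ 413.51506831   13.90459833 1078.41655032] 413.77497492843844 320.1864509203739 199.64377016759778 [ 0.11507729 -0.01025174 -0.99330364] 0.99578515625
side [ 390.97569569 1133.21999314  573.83441027] 496.32927984858395 313.7462651603913 193.12568522885616 [ 0.11163295 -0.90788774 -0.40407664] 0.9937109375
{'time_s': 0.1, 'joints': array([ 9.43618696e-01,  3.13389730e-01,  1.49834970e+00,  1.56672489e-05,
        1.33099234e+00, -2.23452404e-01]), 'dq': array([ 0.0017162 , -0.00016864, -0.00064372, -0.00047268, -0.00149001,
       -0.001258  ]), 'tau': array([ 1.61530821e-03, -4.12903547e+01, -2.60135776e+01, -2.28341132e-04,
        3.11723721e-03,  8.44684450e-05]), 'eef_pos': array([206.19268972, 482.6592995 , 303.39875722]), 'ee_rot': array([-2.41934711e-04,  2.00496265e-01,  9.79694301e-01, -5.15676340e-04]), 'force': array([-0.53380916,  0.00446477,  0.22516553]), 'wrist_torque': array([ 0.00157602, -0.05557792, -0.02234584]), 'grip_force': 0.0, 'grip_width': 0.9980529314305496}
```

View pics/top0.png

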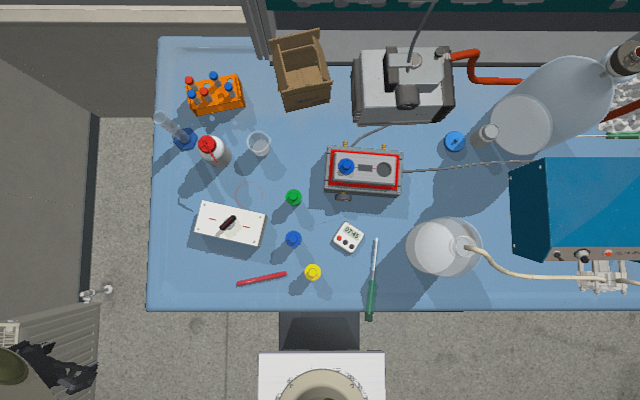

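View pics/side0.png

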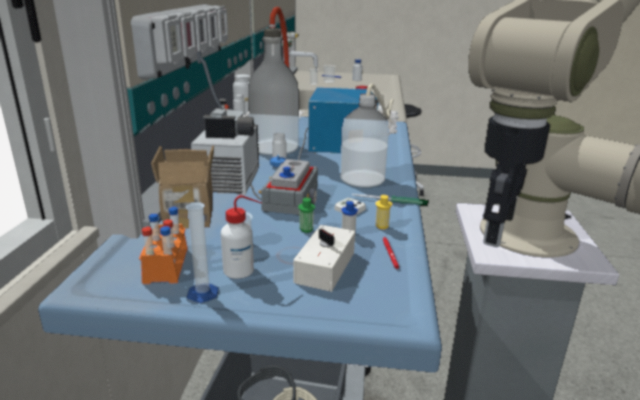

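The top view shows the blue cartridge at (293,239) and the cover at (229,222) with its wing diagonal. The housing is at (364,172), with its empty bore on the right at (384,170). In the side view the blue cartridge is at (348,212), between the green and yellow ones and behind the cover.

```bash
cat > m.py <<'E'
from h import *
c=cam("top"); P=cloud(c); hsv=cv2.cvtColor(c["color"],cv2.COLOR_RGB2HSV); H,S,V=[hsv[...,i].astype(int) for i in range(3)]
def win(u0,u1,v0,v1):
    m=np.zeros((400,640),bool); m[v0:v1,u0:u1]=1; return m
def on(m,z):
    v,u=np.nonzero(m); return np.array([ray(c,a,b,z) for a,b in zip(u,v)])[:,:2]
# cartridge
blue=(H>105)&(H<125)&(S>180)
for nm,w,z in(("cart",win(275,310,225,255),84),("fit",win(335,358,155,180),112)):
    m=blue&w; p=P[m]; zt=np.percentile(p[:,2],95); mm=m&(P[...,2]>zt-6)
    print(nm,m.sum(),mm.sum(),"ztop",zt,"cloud",P[mm].mean(0),"ray",on(mm,z).mean(0))
# deck and bore by height
w=win(315,410,135,205); d=w&(abs(P[...,2]-90)<5)
r=cv2.minAreaRect(on(d,90).astype(np.float32)); print("deck",d.sum(),r, P[d][:,2].mean())
red=w&((H<8)|(H>172))&(S>130); print("gasket",red.sum(),cv2.minAreaRect(on(red,69.5).astype(np.float32)))
hole=win(373,396,160,180)&((P[...,2]<80)|(V<70)); p=on(hole,90);print("bore?",hole.sum(),p.mean(0),p.min(0),p.max(0))
# cover
w=win(180,280,190,260); t=w&(abs(P[...,2]-56)<6)&(S<60)
print("cover",t.sum(),cv2.minAreaRect(on(t,56).astype(np.float32)),P[t][:,2].mean())
red=w&((H<8)|(H>172))&(S>120); p=on(red,56); print("marks",p.round().tolist()[:8],p.mean(0))
k=w&(P[...,2]>70)&(V<90); print("wing",k.sum(),P[k].mean(0),cv2.minAreaRect(on(k,85).astype(np.float32)))
for n,a in(("g",win(270,320,180,290)),):
    for nm,m in(("green",a&(H>50)&(H<75)&(S>150)),("yel",a&(H>20)&(H<35)&(S>150))): print(nm,P[m&(P[...,2]>60)].mean(0))
E
cat > v.py <<'E'
from h import *
import sys
# magnified crop: cam u0 u1 v0 v1 name
c=cam(sys.argv[1]);u0,u1,v0,v1=map(int,sys.argv[2:6]); s=min(800/(u1-u0),600/(v1-v0))
cv2.imwrite(f"pics/{sys.argv[6]}.png",cv2.resize(c["color"][v0:v1,u0:u1,::-1],None,fx=s,fy=s,interpolation=cv2.INTER_CUBIC)); print(s)
E
python3 m.py; python3 v.py top 180 420 130 290 crop0
```

```text
cart 165 52 ztop 85.9244464786091 cloud [435.35270962  67.91541057 102.8976807 ] ray [435.83151028  68.9595668 ]
fit 187 52 ztop 113.68119781128 cloud [609.47465404 -58.71351045 112.24029654] ray [609.52510209 -58.73412275]
deck 1398 ((605.6521606445312, -104.69749450683594), (149.37139892578125, 70.59962463378906), 85.31611633300781) 90.47610565274886
gasket 585 ((606.3187866210938, -104.1999740600586), (172.31097412109375, 89.85116577148438), 85.31222534179688)
bore? 158 [ 601.40696976 -150.33804619] [ 578.31518355 -177.74091732] [ 617.74079968 -134.30085149]
cover 2027 ((474.947265625, 226.88690185546875), (162.34400939941406, 81.77581024169922), 77.14360809326172) 56.689464763678615
marks [[489.0, 224.0], [489.0, 221.0], [486.0, 226.0], [486.0, 224.0], [484.0, 270.0], [484.0, 268.0], [484.0, 229.0], [484.0, 226.0]] [476.26741852 231.11252572]
wing 80 [473.27774275 226.48775315  83.27919164] ((473.59613037109375, 225.8249053955078), (13.723515510559082, 43.46284103393555), 45.71132278442383)
green [536.97944184  69.29839539  76.22319994]
yel [355.71914337  22.98587329  70.6892428 ]
3.3333333333333335
```

View pics/crop0.png

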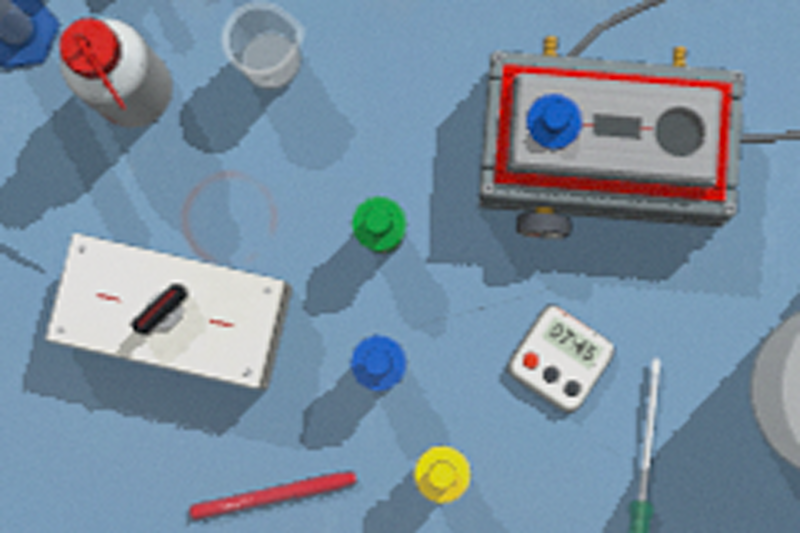

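```bash
cat > go.py <<'E'
from h import *
import sys
# target x y z phi(deg of closing axis) -> tool offset cm & rot deg, from measured pose
a=list(map(float,sys.argv[1:5])); s=sense(); q=s["ee_rot"]; r=R.from_quat([q[1],q[2],q[3],q[0]])
ph=np.radians(a[3]); y=np.array([np.cos(ph),np.sin(ph),0]); z=np.array([0,0,-1]); x=np.cross(y,z)
T=R.from_matrix(np.stack([x,y,z],1)); m=r.as_matrix()
print("pos",s["eef_pos"].round(1),"phi",np.degrees(np.arctan2(m[1,1],m[0,1])).round(2),"tilt",np.degrees(np.arccos(-m[2,2])).round(2),"F",s["force"].round(1),"T",s["wrist_torque"].round(2),"grip",s["grip_width"].round(3),round(float(s["grip_force"]),1))
print("offset cm",(r.inv().apply(np.array(a[:3])-s["eef_pos"])/10).round(3),"rot deg",np.degrees((r.inv()*T).as_rotvec()).round(2))
E
python3 go.py 435.5 68.5 220 0
python3 - <<'E'
from h import *
c=cam("top");P=cloud(c);w=np.zeros((400,640),bool);w[215:280,400:490]=1
m=w&(P[...,2]>60)&(P[...,2]<280);print(m.sum(),P[m].min(0),P[m].max(0),P[m].mean(0)); print("base",ray(c,443,247,150))
E
```

```text
3536 [ 348.86473829 -342.37088681   60.12493265] [ 483.17750143 -212.51878092  279.70774263] [ 415.08017765 -260.81928244  195.41471714]
base [ 414.36676044 -270.13730685  150.        ]Traceback (most recent call last):
  File "go.py", line 7, in <module>
    print("pos",s["eef_pos"].round(1),"phi",np.degrees(np.arctan2(m[1,1],m[0,1])).round(2),"tilt",np.degrees(np.arccos(-m[2,2])).round(2),"F",s["force"].round(1),"T",s["wrist_torque"].round(2),"grip",s["grip_width"].round(3),round(float(s["grip_force"]),1))
                                                                                                                                                                                                        ^^^^^^^^^^^^^^^^^^^^^
AttributeError: 'float' object has no attribute 'round'
```

```bash
sed -i 's/s\["grip_width"\].round(3)/round(s["grip_width"],3)/' go.py; python3 go.py 435.5 68.5 220 0
```

```text
pos [206.3 482.7 303.7] phi 66.86 tilt 0.03 F [-0.1 -0.6  0.1] T [-0.   -0.01  0.01] grip 0.999 0.0
offset cm [-37.358 -29.08    8.377] rot deg [-3.000e-02  1.000e-02  6.686e+01]
```

Emit:
step_arm:
  plan:
    - {"offset": [-37.36, -29.08, 8.4], "rot": [0, 0, 66.9], "gripper": 5}
    - {"offset": [-37.36, -29.08, 8.4], "rot": [0, 0, 66.9], "gripper": 5}
    - {"offset": [-37.36, -29.08, 8.4], "rot": [0, 0, 66.9], "gripper": 5}
    - {"offset": [-37.36, -29.08, 8.4], "rot": [0, 0, 66.9], "gripper": 5}
    - {"offset": [-37.36, -29.08, 8.4], "rot": [0, 0, 66.9], "gripper": 5}
    - {"offset": [-37.36, -29.08, 8.4], "rot": [0, 0, 66.9], "gripper": 5}
    - {"offset": [-37.36, -29.08, 8.4], "rot": [0, 0, 66.9], "gripper": 5}
    - {"offset": [-37.36, -29.08, 8.4], "rot": [0, 0, 66.9], "gripper": 5}
    - {"offset": [-37.36, -29.08, 8.4], "rot": [0, 0, 66.9], "gripper": 5}
    - {"offset": [-37.36, -29.08, 8.4], "rot": [0, 0, 66.9], "gripper": 5}
    - {"offset": [-37.36, -29.08, 8.4], "rot": [0, 0, 66.9], "gripper": 5}
    - {"offset": [-37.36, -29.08, 8.4], "rot": [0, 0, 66.9], "gripper": 5}

```text
time_s: 1.45
eef_pos: [435.5, 68.4, 219.7]
ee_rot: [-0.0, 0.708, 0.706, -0.0]
force: [-1.2, -0.0, 1.2]
grip_width: 0.589
grip_force: 0.0
```

```bash
python3 go.py 435.5 68.5 139 0; python3 v.py side 280 440 130 250 s1
```

```text
pos [435.5  68.4 219.7] phi -0.11 tilt 0.04 F [-1.2 -0.   1.2] T [-0.03 -0.05 -0.02] grip 0.589 0.0
offset cm [7.000e-03 9.000e-03 8.073e+00] rot deg [-0.04 -0.01 -0.11]
5.0
```

View pics/s1.png

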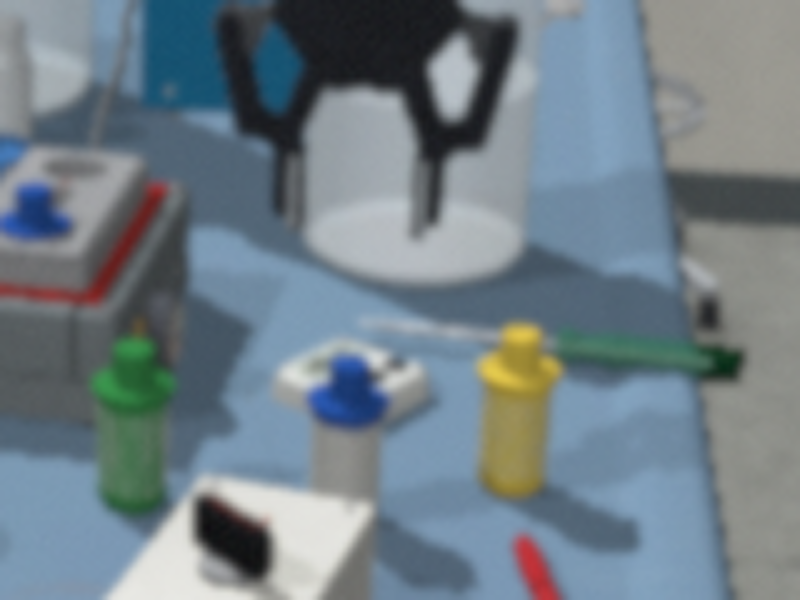

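The open fingers straddle the blue knob at crop (350,375) and sit directly above it. Next I descend and close.

Emit:
step_arm:
  plan:
    - {"offset": [0, 0, 4], "rot": [0, 0, 0], "gripper": 5}
    - {"offset": [0, 0, 7], "rot": [0, 0, 0], "gripper": 5}
    - {"offset": [0, 0, 8], "rot": [0, 0, 0], "gripper": 5}
    - {"offset": [0, 0, 8], "rot": [0, 0, 0], "gripper": 1.5}
    - {"offset": [0, 0, 8], "rot": [0, 0, 0], "gripper": 1.5}
    - {"offset": [0, 0, 8], "rot": [0, 0, 0], "gripper": 1.5}
    - {"offset": [0, 0, 8], "rot": [0, 0, 0], "gripper": 1.5}
    - {"offset": [0, 0, 8], "rot": [0, 0, 0], "gripper": 1.5}
    - {"offset": [0, 0, 8], "rot": [0, 0, 0], "gripper": 1.5}
    - {"offset": [0, 0, 8], "rot": [0, 0, 0], "gripper": 1.5}
  squeeze: 50

```text
time_s: 2.5
eef_pos: [436.2, 68.6, 141.3]
ee_rot: [0.001, 0.707, 0.707, 0.001]
force: [-1.6, 0.3, 8.4]
grip_width: 0.211
grip_force: 49.1
```

```bash
python3 go.py 435.5 68.5 260 -4.7;python3 go.py 601.8 -150.5 260 -4.7
```

```text
pos [436.2  68.6 141.3] phi -0.03 tilt 0.15 F [-1.6  0.3  8.4] T [ 0.11  0.35 -0.  ] grip 0.211 49.1
offset cm [ -0.012  -0.037 -11.871] rot deg [0.15 0.   4.67]
pos [436.2  68.6 141.3] phi -0.03 tilt 0.15 F [-1.6  0.3  8.4] T [ 0.11  0.35 -0.  ] grip 0.211 49.1
offset cm [-21.902  16.606 -11.826] rot deg [0.15 0.   4.67]
```

Emit:
step_arm:
  plan:
    - {"offset": [0, 0, -4], "rot": [0, 0, 0], "gripper": 1.5}
    - {"offset": [0, 0, -8], "rot": [0, 0, 0], "gripper": 1.5}
    - {"offset": [0, 0, -12], "rot": [0, 0, 0], "gripper": 1.5}
    - {"offset": [-4, 3, -12], "rot": [0, 0, 4.7], "gripper": 1.5}
    - {"offset": [-8, 6, -12], "rot": [0, 0, 4.7], "gripper": 1.5}
    - {"offset": [-12, 9, -12], "rot": [0, 0, 4.7], "gripper": 1.5}
    - {"offset": [-16, 12, -12], "rot": [0, 0, 4.7], "gripper": 1.5}
    - {"offset": [-20, 15, -12], "rot": [0, 0, 4.7], "gripper": 1.5}
    - {"offset": [-21.9, 16.63, -12], "rot": [0, 0, 4.7], "gripper": 1.5}
    - {"offset": [-21.9, 16.63, -12], "rot": [0, 0, 4.7], "gripper": 1.5}
    - {"offset": [-21.9, 16.63, -12], "rot": [0, 0, 4.7], "gripper": 1.5}

```text
time_s: 3.6
eef_pos: [601.6, -150.4, 260.0]
ee_rot: [-0.0, 0.736, 0.677, 0.0]
force: [-0.4, 1.1, -0.7]
grip_width: 0.205
grip_force: 49.3
```

```bash
python3 go.py 601.8 -150.5 235 -4.7; python3 v.py side 240 360 100 190 s2; python3 - <<'E'
from h import *
c=cam("side")
for z in(84,62,0): print(z,proj(c,[601.8,-150.5,118+z]))
print("bore",proj(c,[601.8,-150.5,90]))
E
```

```text
pos [ 601.6 -150.4  260. ] phi -4.76 tilt 0.02 F [-0.4  1.1 -0.7] T [ 0.01  0.02 -0.01] grip 0.205 49.3
offset cm [-0.007  0.026  2.501] rot deg [-0.01 -0.01 -0.06]
6.666666666666667
84 (np.float64(295.52787509408057), np.float64(124.17450665683027))
62 (np.float64(295.511317982713), np.float64(132.03667189462382))
0 (np.float64(295.4658103864695), np.float64(153.64601142842585))
bore (np.float64(295.44579840115085), np.float64(163.14872792398387))
```

View pics/s2.png

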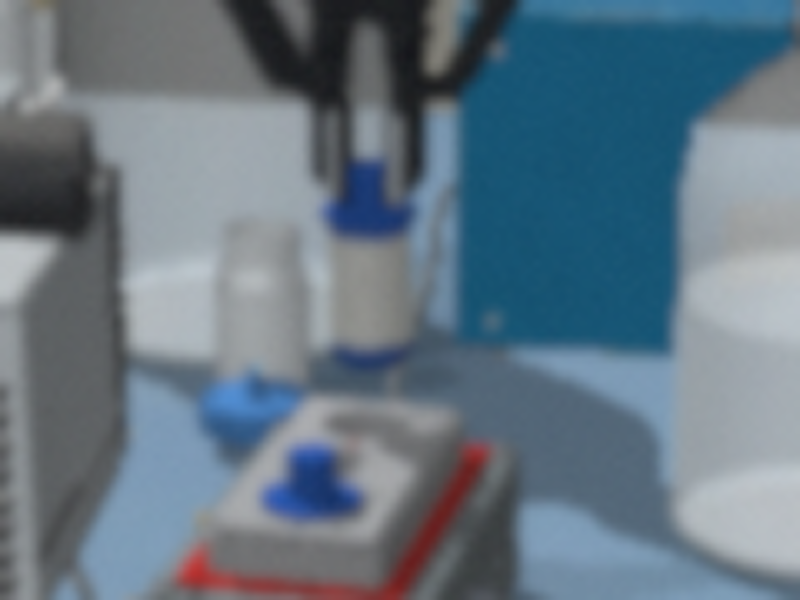

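The cartridge hangs upright at crop (370,270), above the bore at about (375,418), and the gripped column agrees with the projection. Next I start the insertion gently.

Emit:
step_arm:
  plan:
    - {"offset": [0, 0, 2], "rot": [0, 0, 0], "gripper": 1.5}
    - {"offset": [0, 0, 2.8], "rot": [0, 0, 0], "gripper": 1.5}
    - {"offset": [0, 0, 3.1], "rot": [0, 0, 0], "gripper": 1.5}
    - {"offset": [0, 0, 3.4], "rot": [0, 0, 0], "gripper": 1.5}
    - {"offset": [0, 0, 3.4], "rot": [0, 0, 0], "gripper": 1.5}

```text
time_s: 4.2
eef_pos: [601.8, -150.4, 226.2]
ee_rot: [0.0, 0.736, 0.677, 0.0]
force: [0.6, 1.1, -1.6]
grip_width: 0.212
grip_force: 49.3
```

```bash
python3 go.py 601.8 -150.5 222 -4.7
```

```text
pos [ 601.8 -150.4  226.2] phi -4.72 tilt 0.02 F [ 0.6  1.1 -1.6] T [-0.03  0.02  0.  ] grip 0.212 49.3
offset cm [-0.014  0.001  0.418] rot deg [ 0.02  0.   -0.02]
```

Emit:
step_arm:
  plan:
    - {"offset": [0, 0, 0.3], "rot": [0, 0, 0], "gripper": 1.5}
    - {"offset": [0, 0, 0.6], "rot": [0, 0, 0], "gripper": 1.5}
    - {"offset": [0, 0, 0.9], "rot": [0, 0, 0], "gripper": 1.5}
    - {"offset": [0, 0, 0.9], "rot": [0, 0, 0], "gripper": 1.5}

```text
time_s: 4.6
eef_pos: [601.8, -150.5, 216.5]
ee_rot: [-0.0, 0.736, 0.677, 0.0]
force: [2.1, 0.5, -1.8]
grip_width: 0.207
grip_force: 49.2
```

Emit:
step_arm:
  plan:
    - {"offset": [0, 0, 0.6], "rot": [0, 0, 0], "gripper": 1.5}
    - {"offset": [0, 0, 1.2], "rot": [0, 0, 0], "gripper": 1.5}
    - {"offset": [0, 0, 1.8], "rot": [0, 0, 0], "gripper": 1.5}
    - {"offset": [0, 0, 2.4], "rot": [0, 0, 0], "gripper": 1.5}
    - {"offset": [0, 0, 3.0], "rot": [0, 0, 0], "gripper": 1.5}
    - {"offset": [0, 0, 3.6], "rot": [0, 0, 0], "gripper": 1.5}
    - {"offset": [0, 0, 4.1], "rot": [0, 0, 0], "gripper": 1.5}
    - {"offset": [0, 0, 4.1], "rot": [0, 0, 0], "gripper": 1.5}

```text
time_s: 5.4
eef_pos: [601.5, -150.4, 175.0]
ee_rot: [-0.001, 0.736, 0.677, -0.0]
force: [0.4, -0.0, -0.2]
grip_width: 0.209
grip_force: 49.2
```

```bash
python3 go.py 601.8 -150.5 168.5 -4.7
```

```text
pos [ 601.5 -150.4  175. ] phi -4.74 tilt 0.08 F [ 0.4 -0.  -0.2] T [ 0.01 -0.01  0.01] grip 0.209 49.2
offset cm [-0.003  0.03   0.652] rot deg [-0.08 -0.03 -0.04]
```

Emit:
step_arm:
  plan:
    - {"offset": [0, 0, 0.4], "rot": [0, 0, 0], "gripper": 1.5}
    - {"offset": [0, 0, 0.6], "rot": [0, 0, 0], "gripper": 1.5}
    - {"offset": [0, 0, 0.7], "rot": [0, 0, 0], "gripper": 1.5}
    - {"offset": [0, 0, 0.7], "rot": [0, 0, 0], "gripper": 1.5}

```text
time_s: 5.8
eef_pos: [601.7, -150.5, 169.4]
ee_rot: [0.0, 0.736, 0.677, 0.0]
force: [-2.6, 0.6, 3.9]
grip_width: 0.209
grip_force: 49.7
```

Emit:
step_arm:
  plan:
    - {"offset": [0, 0, 0.15], "rot": [0, 0, 0], "gripper": 1.5}
    - {"offset": [0, 0, 0.15], "rot": [0, 0, 0], "gripper": 1.5}
    - {"offset": [0, 0, 0.05], "rot": [0, 0, 0], "gripper": 5}
    - {"offset": [0, 0, 0.0], "rot": [0, 0, 0], "gripper": 5}
    - {"offset": [0, 0, 0], "rot": [0, 0, 0], "gripper": 5}
    - {"offset": [0, 0, 0], "rot": [0, 0, 0], "gripper": 5}
    - {"offset": [0, 0, 0], "rot": [0, 0, 0], "gripper": 5}
    - {"offset": [0, 0, -3], "rot": [0, 0, 0], "gripper": 5}
    - {"offset": [0, 0, -8], "rot": [0, 0, 0], "gripper": 5}
    - {"offset": [0, 0, -8], "rot": [0, 0, 0], "gripper": 5}

```text
time_s: 6.8
eef_pos: [603.4, -151.2, 255.6]
ee_rot: [0.005, 0.736, 0.677, 0.002]
force: [0.5, 0.5, 0.3]
grip_width: 0.582
grip_force: 0.0
```

```bash
python3 go.py 474.4 226.5 240 45.5; python3 v.py side 250 340 140 200 s3
```

```text
pos [ 603.4 -151.2  255.6] phi -4.72 tilt 0.66 F [0.5 0.5 0.3] T [ 0.01 -0.01  0.02] grip 0.582 0.0
offset cm [ 36.58  -15.977   1.242] rot deg [  0.48   0.48 -50.22]
8.88888888888889
```

View pics/s3.png

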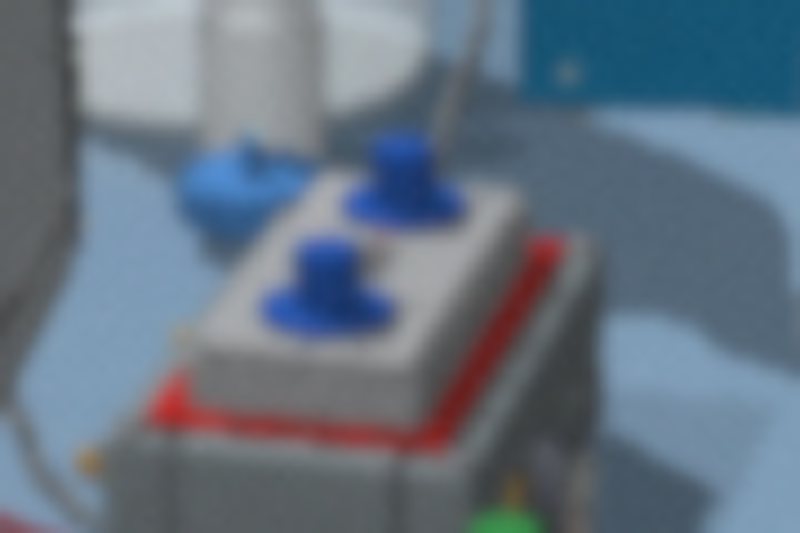

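Both cartridges sit with their collars on the deck: the loose one at crop (405,190) and the fitted one at (328,290). Next I go to the cover's wing.

Emit:
step_arm:
  plan:
    - {"offset": [36.53, -15.78, 0], "rot": [0, 0, -50.2], "gripper": 5}
    - {"offset": [36.53, -15.78, 0], "rot": [0, 0, -50.2], "gripper": 5}
    - {"offset": [36.53, -15.78, 0], "rot": [0, 0, -50.2], "gripper": 5}
    - {"offset": [36.53, -15.78, 0], "rot": [0, 0, -50.2], "gripper": 5}
    - {"offset": [36.53, -15.78, 0], "rot": [0, 0, -50.2], "gripper": 5}
    - {"offset": [36.53, -15.78, 0], "rot": [0, 0, -50.2], "gripper": 5}
    - {"offset": [36.53, -15.78, 0], "rot": [0, 0, -50.2], "gripper": 5}
    - {"offset": [36.53, -15.78, 0], "rot": [0, 0, -50.2], "gripper": 5}
    - {"offset": [36.53, -15.78, 0], "rot": [0, 0, -50.2], "gripper": 5}
    - {"offset": [36.53, -15.78, 0], "rot": [0, 0, -50.2], "gripper": 5}
    - {"offset": [36.53, -15.78, 0], "rot": [0, 0, -50.2], "gripper": 5}

```text
time_s: 7.95
eef_pos: [474.9, 225.7, 248.3]
ee_rot: [-0.0, 0.379, 0.925, -0.0]
force: [0.6, 0.6, -0.3]
grip_width: 0.587
grip_force: 0.0
```

```bash
python3 go.py 474.4 226.5 138 45.6; python3 - <<'E'
from h import *
# wing top centre from the side view: red stripe/dark pixels
c=cam("side"); print(proj(c,[474,226.5,85]),proj(c,[474,226.5,61]))
V=c["color"].max(2); P=cloud(c)
m=np.zeros((400,640),bool); m[215:260,300:345]=1; m&=(V<90)&(P[...,2]>62)&(P[...,2]<84)
print(m.sum(),P[m].mean(0)); print(cv2.minAreaRect(P[m][:,:2].astype(np.float32)))
E
```

```text
pos [474.9 225.7 248.3] phi 45.41 tilt 0.06 F [ 0.6  0.6 -0.3] T [-0.06 -0.04  0.01] grip 0.587 0.0
offset cm [ 0.09   0.035 11.028] rot deg [-0.06 -0.02 -0.19]
(np.float64(326.65205078070113), np.float64(231.63569194014536)) (np.float64(326.3383158319785), np.float64(241.754834948854))
136 [473.92760667 236.64608721  76.11248597]
((475.0043640136719, 233.56393432617188), (10.806629180908203, 42.324310302734375), 48.955318450927734)
```

Emit:
step_arm:
  plan:
    - {"offset": [0.09, 0.03, 5], "rot": [0, 0, 0], "gripper": 5}
    - {"offset": [0.09, 0.03, 9], "rot": [0, 0, 0], "gripper": 5}
    - {"offset": [0.09, 0.03, 10.8], "rot": [0, 0, 0], "gripper": 5}
    - {"offset": [0.09, 0.03, 10.8], "rot": [0, 0, 0], "gripper": 0.6}
    - {"offset": [0.09, 0.03, 10.8], "rot": [0, 0, 0], "gripper": 0.6}
    - {"offset": [0.09, 0.03, 10.8], "rot": [0, 0, 0], "gripper": 0.6}
    - {"offset": [0.09, 0.03, 10.8], "rot": [0, 0, 0], "gripper": 0.6}
    - {"offset": [0.09, 0.03, 10.8], "rot": [0, 0, 0], "gripper": 0.6}
    - {"offset": [0.09, 0.03, 10.8], "rot": [0, 0, 0], "gripper": 0.6}
    - {"offset": [0.09, 0.03, 10.8], "rot": [0, 0, 0], "gripper": 0.6}
    - {"offset": [0.09, 0.03, 10.8], "rot": [0, 0, 0], "gripper": 0.6}
  squeeze: 90

```text
time_s: 9.1
eef_pos: [475.1, 227.2, 142.5]
ee_rot: [0.002, 0.379, 0.925, 0.001]
force: [0.4, -2.7, 7.5]
grip_width: 0.109
grip_force: 90.4
```

```bash
python3 go.py 474.4 226.5 270 45.6
```

```text
pos [475.1 227.2 142.5] phi 45.46 tilt 0.19 F [ 0.4 -2.7  7.5] T [-0.56 -0.02 -0.11] grip 0.109 90.4
offset cm [ -0.03   -0.068 -12.751] rot deg [ 0.13  0.13 -0.14]
```

Emit:
step_arm:
  plan:
    - {"offset": [0, 0, -2], "rot": [0, 0, 0], "gripper": 0.6}
    - {"offset": [0, 0, -5], "rot": [0, 0, 0], "gripper": 0.6}
    - {"offset": [0, 0, -8], "rot": [0, 0, 0], "gripper": 0.6}
    - {"offset": [0, 0, -11], "rot": [0, 0, 0], "gripper": 0.6}
    - {"offset": [0, 0, -13.5], "rot": [0, 0, 0], "gripper": 0.6}
    - {"offset": [0, 0, -13.5], "rot": [0, 0, 0], "gripper": 0.6}
    - {"offset": [0, 0, -13.5], "rot": [0, 0, 0], "gripper": 0.6}

```text
time_s: 9.8
eef_pos: [473.9, 227.3, 275.2]
ee_rot: [-0.0, 0.379, 0.925, -0.0]
force: [0.0, -0.6, -4.1]
grip_width: 0.112
grip_force: 89.1
```

```bash
python3 go.py 605.7 -104.7 275 53.9; python3 v.py side 240 400 100 220 s4
```

```text
pos [473.9 227.3 275.2] phi 45.47 tilt 0.04 F [ 0.  -0.6 -4.1] T [ 0.03  0.02 -0.01] grip 0.112 89.1
offset cm [-3.2684e+01 -1.4423e+01  1.5000e-02] rot deg [-0.03 -0.02 -8.43]
5.0
```

View pics/s4.png

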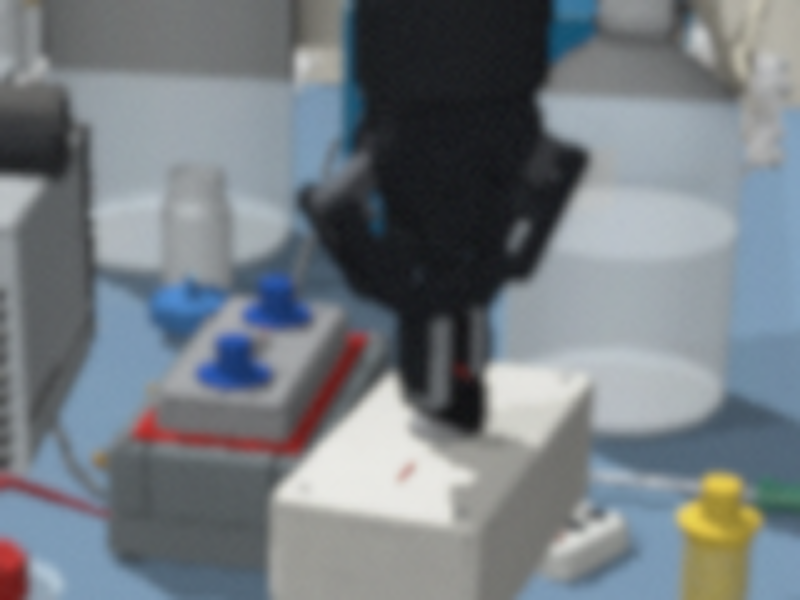

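The cover hangs level at crop (430,480), gripped by its wing, with the rim above the deck knobs. I carry it over the housing.

Emit:
step_arm:
  plan:
    - {"offset": [-4, -1.76, 0], "rot": [0, 0, -2], "gripper": 0.6}
    - {"offset": [-8, -3.53, 0], "rot": [0, 0, -4], "gripper": 0.6}
    - {"offset": [-12, -5.3, 0], "rot": [0, 0, -6], "gripper": 0.6}
    - {"offset": [-16, -7.06, 0], "rot": [0, 0, -8.2], "gripper": 0.6}
    - {"offset": [-20, -8.83, 0], "rot": [0, 0, -8.2], "gripper": 0.6}
    - {"offset": [-24, -10.6, 0], "rot": [0, 0, -8.2], "gripper": 0.6}
    - {"offset": [-28, -12.36, 0], "rot": [0, 0, -8.2], "gripper": 0.6}
    - {"offset": [-31, -13.7, 0], "rot": [0, 0, -8.2], "gripper": 0.6}
    - {"offset": [-32.68, -14.42, 0], "rot": [0, 0, -8.2], "gripper": 0.6}
    - {"offset": [-32.68, -14.42, 0], "rot": [0, 0, -8.2], "gripper": 0.6}
    - {"offset": [-32.68, -14.42, 0], "rot": [0, 0, -8.2], "gripper": 0.6}

```text
time_s: 10.95
eef_pos: [605.6, -104.3, 274.2]
ee_rot: [-0.001, 0.312, 0.95, 0.0]
force: [-0.2, 0.7, -3.4]
grip_width: 0.114
grip_force: 89.1
```

```bash
cat > cov.py <<'E'
from h import *
c=cam("top");P=cloud(c); hs=cv2.cvtColor(c["color"],cv2.COLOR_RGB2HSV); s=cam("side"); Ps=cloud(s); hq=cv2.cvtColor(s["color"],cv2.COLOR_RGB2HSV)
import sys; zt=float(sys.argv[1])
for n,k,Q,h in(("top",c,P,hs),("side",s,Ps,hq)):
    m=(abs(Q[...,2]-zt)<8)&(h[...,1]<50)&(h[...,2]>150)&(abs(Q[...,0]-606)<70)&(abs(Q[...,1]+105)<110)
    m=cv2.morphologyEx(m.astype(np.uint8),cv2.MORPH_OPEN,np.ones((3,3)))>0
    v,u=np.nonzero(m); print(n,m.sum(),"z",np.median(Q[m][:,2]).round(1))
    p=np.array([ray(k,a,b,zt)[:2] for a,b in zip(u,v)],np.float32); print(cv2.minAreaRect(p))
E
python3 go.py 605.7 -104.7 230 53.9; python3 cov.py 189; python3 v.py top 310 420 125 210 t5
```

```text
pos [ 605.6 -104.3  274.2] phi 53.65 tilt 0.17 F [-0.2  0.7 -3.4] T [0.06 0.02 0.02] grip 0.114 89.1
offset cm [-0.043 -0.029  4.423] rot deg [-0.03 -0.17 -0.25]
top 160 z 187.7
((624.1721801757812, -99.24816131591797), (49.27796936035156, 151.67062377929688), 0.0632753074169159)
side 488 z 187.3
((605.0303344726562, -85.84915161132812), (176.0792236328125, 79.66580963134766), 84.9249267578125)
7.0588235294117645
```

View pics/t5.png

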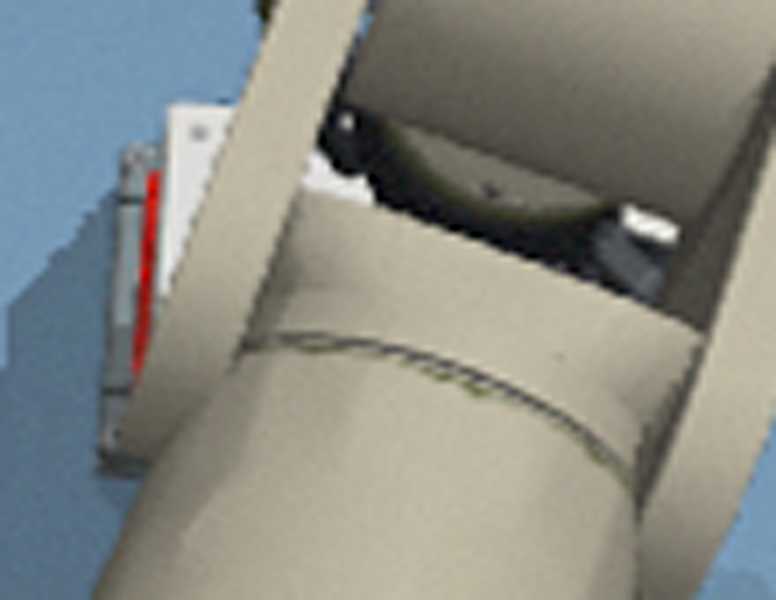

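The arm hides most of the cover in the top view; only its left corner at (200,115) shows. The side view gives a usable check, so I'll look closer with it.

```bash
python3 - <<'E'
from h import *
s=cam("side"); Q=cloud(s); hq=cv2.cvtColor(s["color"],cv2.COLOR_RGB2HSV)
w=(hq[...,1]<50)&(hq[...,2]>140)&(abs(Q[...,0]-606)<60)&(abs(Q[...,1]+105)<110)&(Q[...,2]>125)&(Q[...,2]<195)
p=Q[w]; top=p[p[:,2]>183]; face=p[(p[:,2]<180)&(p[:,2]>140)]
print(len(top),np.percentile(top,[1,50,99],axis=0).round(1)); print(len(face),np.percentile(face,[1,50,99],axis=0).round(1))
for a in(570,590,610,630):
    f=face[abs(face[:,0]-a)<8]; 
    if len(f): print("face y at",a,np.median(f[:,1]).round(1))
print("exp +y face at centre", (-104.7+81*.9966).round(1), "corners px",[tuple(np.round(proj(s,[605.7+a*.9966+b*.082,-104.7-a*.082+b*.9966,187.7]),1)) for a in(-41,41) for b in(-81,81)])
u0,v0=250,100
cv2.imwrite("pics/s6.png",cv2.resize(s["color"][100:190,240:360,::-1],None,fx=6.667,fy=6.667,interpolation=cv2.INTER_CUBIC))
E
```

```text
510 [[ 563.6 -175.1  183.3]
 [ 603.4  -70.7  188.2]
 [ 649.4  -17.1  192.5]]
454 [[574.4 -27.2 140.3]
 [614.1 -21.4 161.1]
 [651.5 -15.6 179.8]]
face y at 570 -19.7
face y at 590 -19.2
face y at 610 -21.3
face y at 630 -22.5Traceback (most recent call last):
  File "<stdin>", line 9, in <module>
AttributeError: 'float' object has no attribute 'round'
```

```bash
python3 - <<'E'
from h import *
s=cam("side"); Q=cloud(s)
w=(abs(Q[...,0]-606)<45)&(abs(Q[...,1]+10)<25)&(Q[...,2]>12)&(Q[...,2]<58); f=Q[w]
for a in(570,590,610,630): g=f[abs(f[:,0]-a)<8]; print("housing face y",a,len(g),np.median(g[:,1]).round(1))
hq=cv2.cvtColor(s["color"],cv2.COLOR_RGB2HSV)
w=(hq[...,1]<50)&(hq[...,2]>140)&(abs(Q[...,1]+20)<12)&(abs(Q[...,2]-165)<12)&(abs(Q[...,0]-606)<60)
v,u=np.nonzero(w); print("cover face u extents per row",[(int(r),int(u[v==r].min()),int(u[v==r].max())) for r in np.unique(v)])
b=24/96 # expected
for z in(165,): print([np.round(proj(s,[605.7+a*.9966+81*.082,-104.7-a*.082+81*.9966,z]),1) for a in(-41,41)])
w=(abs(Q[...,1]+10)<14)&(abs(Q[...,2]-40)<6)&(abs(Q[...,0]-606)<75); v,u=np.nonzero(w)
print("housing u per row",[(int(r),int(u[v==r].min()),int(u[v==r].max())) for r in np.unique(v)],[np.round(proj(s,[605.7+a*.9966+96*.082,-104.7-a*.082+96*.9966,40]),1) for a in(-56,56)])
E
```

```text
housing face y 570 71 -5.0
housing face y 590 98 -7.0
housing face y 610 103 -8.3
housing face y 630 94 -8.9
cover face u extents per row [(147, 267, 273), (148, 267, 285), (149, 267, 296), (150, 268, 298), (151, 268, 298), (152, 268, 298), (153, 268, 298), (154, 268, 298), (155, 268, 298), (156, 269, 298), (157, 276, 298), (158, 293, 296)]
[array([299. , 153.5]), array([267.3, 150.7])]
housing u per row [(196, 261, 261), (197, 261, 272), (198, 261, 280), (199, 261, 293), (200, 263, 301), (201, 266, 301), (202, 278, 301), (203, 286, 301), (204, 298, 299)] [array([303.1, 202.3]), array([261.1, 197.8])]
```

Emit:
step_arm:
  plan:
    - {"offset": [-0.07, -0.09, 2], "rot": [0, 0, 0], "gripper": 0.6}
    - {"offset": [-0.07, -0.09, 3.2], "rot": [0, 0, 0], "gripper": 0.6}
    - {"offset": [-0.07, -0.09, 3.8], "rot": [0, 0, 0], "gripper": 0.6}
    - {"offset": [-0.07, -0.09, 4.1], "rot": [0, 0, 0], "gripper": 0.6}
    - {"offset": [-0.07, -0.09, 4.3], "rot": [0, 0, 0], "gripper": 0.6}
    - {"offset": [-0.07, -0.09, 4.3], "rot": [0, 0, 0], "gripper": 0.6}

```text
time_s: 11.8
eef_pos: [606.2, -105.7, 233.2]
ee_rot: [0.0, 0.312, 0.95, -0.0]
force: [1.0, 0.0, -3.0]
grip_width: 0.108
grip_force: 89.1
```

```bash
python3 go.py 605.7 -105.5 226 53.9
```

```text
pos [ 606.2 -105.7  233.2] phi 53.67 tilt 0.03 F [ 1.  0. -3.] T [-0.01 -0.   -0.01] grip 0.108 89.1
offset cm [ 0.051 -0.009  0.717] rot deg [ 0.01  0.03 -0.23]
```

Emit:
step_arm:
  plan:
    - {"offset": [0, 0, 0.2], "rot": [0, 0, 0], "gripper": 0.6}
    - {"offset": [0, 0, 0.4], "rot": [0, 0, 0], "gripper": 0.6}
    - {"offset": [0, 0, 0.6], "rot": [0, 0, 0], "gripper": 0.6}
    - {"offset": [0, 0, 0.6], "rot": [0, 0, 0], "gripper": 0.6}

```text
time_s: 12.2
eef_pos: [606.0, -105.7, 226.6]
ee_rot: [-0.0, 0.312, 0.95, 0.0]
force: [-0.8, -0.7, -3.1]
grip_width: 0.118
grip_force: 89.1
```

```bash
python3 go.py 605.7 -105.5 226 53.9
```

```text
pos [ 606.  -105.7  226.6] phi 53.66 tilt 0.03 F [-0.8 -0.7 -3.1] T [-0.02 -0.07 -0.01] grip 0.118 89.1
offset cm [0.034 0.    0.057] rot deg [-0.01 -0.03 -0.24]
```

Emit:
step_arm:
  plan:
    - {"offset": [0, 0, 0.15], "rot": [0, 0, 0], "gripper": 0.6}
    - {"offset": [0, 0, 0.25], "rot": [0, 0, 0], "gripper": 0.6}
    - {"offset": [0, 0, 0.25], "rot": [0, 0, 6], "gripper": 0.6}
    - {"offset": [0, 0, 0.25], "rot": [0, 0, 12], "gripper": 0.6}
    - {"offset": [0, 0, 0.25], "rot": [0, 0, 12], "gripper": 0.6}

```text
time_s: 12.7
eef_pos: [606.2, -105.8, 224.6]
ee_rot: [0.0, 0.41, 0.912, 0.0]
force: [0.5, 0.1, -2.0]
grip_width: 0.117
grip_force: 89.2
```

```bash
python3 go.py 605.7 -105.5 226 -4.7; python3 cov.py 138|tail -2
```

```text
pos [ 606.2 -105.8  224.6] phi 41.61 tilt 0.04 F [ 0.5  0.1 -2. ] T [-0.02 -0.12  0.  ] grip 0.117 89.2
offset cm [ 0.055 -0.021 -0.144] rot deg [4.000e-02 3.000e-02 4.631e+01]
side 539 z 137.1
((607.4817504882812, -90.76507568359375), (178.5518341064453, 81.6439437866211), 83.9319839477539)
```

Emit:
step_arm:
  plan:
    - {"offset": [0, 0, 0], "rot": [0, 0, 8], "gripper": 0.6}
    - {"offset": [0, 0, 0], "rot": [0, 0, 16], "gripper": 0.6}
    - {"offset": [0, 0, 0], "rot": [0, 0, 24], "gripper": 0.6}
    - {"offset": [0, 0, 0], "rot": [0, 0, 32], "gripper": 0.6}
    - {"offset": [0, 0, 0], "rot": [0, 0, 40], "gripper": 0.6}
    - {"offset": [0, 0, 0], "rot": [0, 0, 46.3], "gripper": 0.6}
    - {"offset": [0, 0, 0], "rot": [0, 0, 46.3], "gripper": 0.6}

```text
time_s: 13.5
eef_pos: [606.0, -105.7, 224.3]
ee_rot: [-0.0, 0.735, 0.678, -0.0]
force: [0.6, -0.1, -3.3]
grip_width: 0.116
grip_force: 89.1
```

```bash
python3 go.py 605.7 -105.5 212 -4.7
```

```text
pos [ 606.  -105.7  224.3] phi -4.57 tilt 0.02 F [ 0.6 -0.1 -3.3] T [ 0.   -0.03 -0.02] grip 0.116 89.1
offset cm [ 0.021 -0.028  1.232] rot deg [-0.02 -0.    0.13]
```

Emit:
step_arm:
  plan:
    - {"offset": [0, 0, 0.3], "rot": [0, 0, 0], "gripper": 0.6}
    - {"offset": [0, 0, 0.6], "rot": [0, 0, 0], "gripper": 0.6}
    - {"offset": [0, 0, 0.9], "rot": [0, 0, 0], "gripper": 0.6}
    - {"offset": [0, 0, 1.1], "rot": [0, 0, 0], "gripper": 0.6}
    - {"offset": [0, 0, 1.1], "rot": [0, 0, 0], "gripper": 0.6}

```text
time_s: 14.0
eef_pos: [605.9, -105.7, 212.9]
ee_rot: [-0.0, 0.735, 0.678, -0.0]
force: [-1.0, 0.7, -3.8]
grip_width: 0.111
grip_force: 89.1
```

Emit:
step_arm:
  plan:
    - {"offset": [0, 0, 0.15], "rot": [0, 0, 0], "gripper": 0.6}
    - {"offset": [0, 0, 0.3], "rot": [0, 0, 0], "gripper": 0.6}
    - {"offset": [0, 0, 0.4], "rot": [0, 0, 0], "gripper": 0.6}
    - {"offset": [0, 0, 0.4], "rot": [0, 0, 0], "gripper": 0.6}

```text
time_s: 14.4
eef_pos: [606.2, -105.8, 210.2]
ee_rot: [0.0, 0.735, 0.678, 0.0]
force: [-2.0, 0.6, 5.1]
grip_width: 0.114
grip_force: 90.2
```

Emit:
step_arm:
  plan:
    - {"offset": [0, 0, 0.1], "rot": [0, 0, 0], "gripper": 0.6}
    - {"offset": [0, 0, 0.2], "rot": [0, 0, 0], "gripper": 0.6}
    - {"offset": [0, 0, 0.25], "rot": [0, 0, 0], "gripper": 0.6}
    - {"offset": [0, 0, 0.25], "rot": [0, 0, 0], "gripper": 0.6}

```text
time_s: 14.8
eef_pos: [606.2, -105.7, 208.9]
ee_rot: [0.001, 0.735, 0.678, 0.0]
force: [-5.4, 3.2, 11.9]
grip_width: 0.108
grip_force: 91.3
```

```bash
python3 go.py 605.7 -105.5 209 -4.7; python3 v.py side 230 350 120 210 s7; python3 cov.py 123|tail -2
```

```text
pos [ 606.2 -105.7  208.9] phi -4.62 tilt 0.11 F [-5.4  3.2 11.9] T [ 0.3   1.06 -0.02] grip 0.108 91.3
offset cm [ 0.02  -0.052 -0.006] rot deg [0.1  0.04 0.08]
6.666666666666667
side 538 z 121.7
((607.720703125, -91.51211547851562), (173.8707275390625, 81.16265106201172), 84.85885620117188)
```

View pics/s7.png

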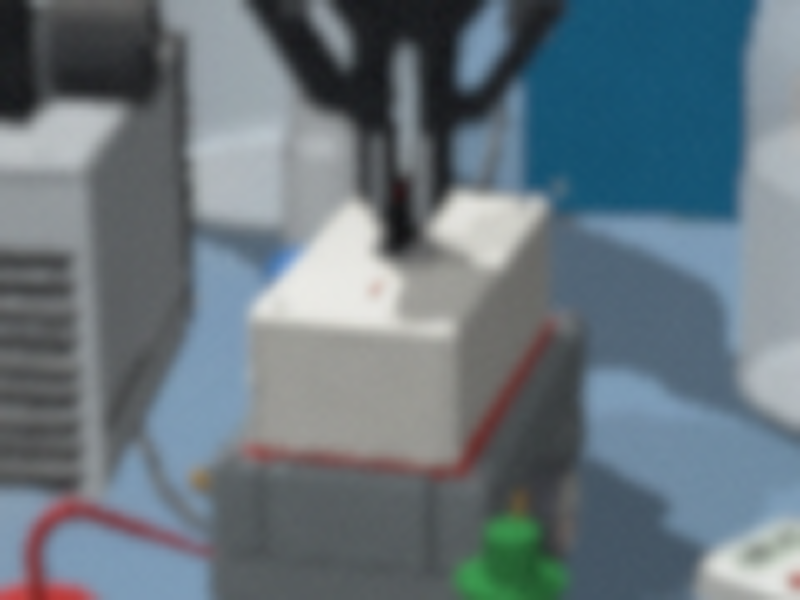

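The cover sits level on the thin red gasket line (crop 250–555, row ~460), with the wing in line and gripped. I add a little push, let it settle and check.

Emit:
step_arm:
  plan:
    - {"offset": [0, 0, 0.08], "rot": [0, 0, 0], "gripper": 0.6}
    - {"offset": [0, 0, 0.08], "rot": [0, 0, 0], "gripper": 0.6}
    - {"offset": [0, 0, 0.08], "rot": [0, 0, 0], "gripper": 0.6}
    - {"offset": [0, 0, 0.08], "rot": [0, 0, 0], "gripper": 0.6}
    - {"offset": [0, 0, 0.08], "rot": [0, 0, 0], "gripper": 0.6}

```text
time_s: 15.45
eef_pos: [606.2, -105.8, 208.9]
ee_rot: [0.001, 0.735, 0.678, 0.0]
force: [-7.3, 2.5, 17.7]
grip_width: 0.115
grip_force: 92.0
```

```bash
python3 go.py 605.7 -105.5 209 -4.7
```

```text
pos [ 606.2 -105.8  208.9] phi -4.62 tilt 0.14 F [-7.3  2.5 17.7] T [0.45 1.35 0.02] grip 0.115 92.0
offset cm [ 0.022 -0.055 -0.012] rot deg [0.13 0.05 0.08]
```

```bash
python3 -c "
from rig import *
print(finish_job())"
```

```text
the job is handed in; nothing more can be done
None
```

The cartridge is home in the empty bore, the cover is on the gasket with the wing in line and unlocked, and the arm is still pressing it down with about 18 N, enough for the full 3 mm squeeze by my reckoning; the job is handed in, but no verdict came back.

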